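# Refit the glass of the stall's work lamp

## Robot

A 7-joint arm with a two-finger parallel gripper is mounted at the origin on the work surface. World frame = base frame: x ahead of the robot, y to its left, z up, the work surface at z = 0. Lengths are in m, angles in rad, forces in N, time in s.
With the tool pointing down it reaches from about 0.35 to 0.9 m from the base axis. Payload 8.1 kg.
Tool frame: the origin (TCP) lies midway between the tips of the shut fingers; the grasp point (between the pads) lies arm.tcp_to_grasp behind it (arm.tcp_to_grasp is the distance from the TCP to the grasp point, in m); z points along the fingers, y is the line along which they close (so a half turn about z gives the same grasp; the last joint's range is limited). The gripper opens to 92 mm and grips with 3 to 60 N. Pads are 19 mm wide; open, the fingers measure 130 mm over their backs; the gripper's body (75 mm by 190 mm) begins 47 mm behind the grasp point.
Start: joints at [-1.341, 0.434, 0.025, 1.573, -0.012, 1.134, -0.075], TCP at [0.204, 0.591, 0.227] pointing down, gripper open.
Joint ranges: [-2.62, 2.62], [-0.44, 2.09], [-1.27, 1.32], [0.08, 2.57], [-1.32, 4.46], [0.12, 2], [-2.74, 2.74]. Speed limits (rad/s): [2.22, 2.22, 3.01, 3.01, 3.14, 3.14, 3.14].

## Interface

Orientations are given as a rotation vector (axis times angle).
In Python, from cell import observe, get_image, arm gives the robot as it stands. The module is installed in compiled form; this text tells all that it offers.
- The arm moves only by the tool drive_tool, never from a script. Its argument "steps" is a list of rows, each a list of 5 numbers: the closure, from 0 (fully open) to 1 (shut), then the shift along the world's x, y, z in mm, then the turn about the world's z in rad. In form: [[hand, x, y, z, roll], ...]. A call has 1 to 20 rows; each row shifts and turns the commanded pose from where the row before left it; what a row does not reach is not made up. A row lasts 1/12 s, in which the tool goes at most 41.7 mm and 7.16 degrees, less where a joint would pass 70% of its speed; a pose out of reach is approached as far as the arm can. A call with a gripper value outside its range is refused whole. The fingers move at their own pace and stop on an object; "grip_force" is the grip in N (left out, the last holds). Time passes only in rows, so rows that do not move let the fingers close. It gives the time, the measured TCP pose, the force, the opening and the grip force at its end, in the units of the state.
- observe(): the state, without advancing time (a new reading comes with each control period).
- get_image(name): name is "scene" or "top" or "wrist"; returns a dict with "image" (480x640x3 uint8, red, green, blue), "vfov" (degrees; the focal length in pixels is half the picture's height over the tangent of half this angle, whatever the lens; pixels are square), "cx", "cy" (the principal point, pixels), "xyz" and "attitude" of the camera in the world. Camera axes: x right, y down, z forward; pixel columns grow to the right and rows downward; lengths in m; the calibration is good to about 2 mm. A picture is of the moment at which its call begins. There is no depth.
- arm.sign_off(): hands the job in; it is judged then, once.
The state is a dict: "clock": time; "joints": joint angles; "dq": joint speeds; "joint_efforts": joint torques, N m; "position": TCP position; "ee_rot": TCP orientation; "force": force on the tool from outside, world axes, zero at the start; "ft_torque": the same for the moment, N m; "width": opening from 0.0 (shut) to 1.0 (fully open); "gripper_force": force on a finger pad.
Only numpy, scipy, OpenCV 4.12 (cv2) and the standard library are available. Lean on these libraries where they do the work, as an engineer would, in place of code of your own. Each camera call takes 0.05 s, during which the arm holds its last target. There are 200 camera calls.

## Task

Put the clean glass back into the tilted work lamp: pass its two ears through the notches of the lamp's retaining ring so that it sits fully home in the lamp's mouth, then let go of it and screw the ring clockwise by its two wings until it is snug on the glass. Do not tip the glass over, and leave the tin, the iron and the screwdriver where they are.

Things in the scene. Friction and masses are not known exactly. Their poses are not given: they have to be found in the camera images.
- lens_centre (a point): Centre (24 mm above its underside) of the loose lamp glass: clear solid glass, 110 g, 48 mm tall, standing upright. Foot: round flange 42 mm in diameter, 5 mm thick, with two like ears 11 mm wide, 5 mm thick, reaching 27.5 mm from the axis along its own +y and -y. Above it a plain cylinder 32 mm in diameter up to 42 mm, then a bevelled top. z is up its axis.
- cell: The mouth of the fixed lamp: an aluminium can 76 mm in diameter on a yoke, its axis tilted 30 degrees from vertical towards the robot. Origin: centre of the flat seat on which the glass's underside rests. z points out along the axis, y is level along the two ear slots, x points up the slope. Lamp foot: 140 mm in diameter, its centre 135 mm below and 20 mm further from the robot. Nothing stands above the ring.
- slot (a point): Centre of one ear slot at the seat, 25 mm from the cell's origin along its +y; the other is alike along -y. The recess is 4 mm deep and 47 mm in diameter; the slots are 15.6 mm wide, reach 30 mm from the axis, and keep the glass from turning. When the glass is home its centre is 24 mm out from the seat along z.
- ring_grip (a point): Point on the axis of the captive steel retaining ring, 16 mm above its underside, half-way up its wings; turns and sinks with the ring. Ring: 68 mm outside diameter, 5 mm thick, opening 47 mm, notches along its own +y and -y at least 15 mm wide, reaching 30 mm from the axis, pass the ears. At the start its underside is 11 mm and its top 16 mm out from the seat. z points out along the axis.
- wing (a point): Middle of the outer face of one of the ring's two flat upright wings, 30 mm from the axis along the ring's own +x; the other is alike along -x. Each is 14 mm wide (ring's y), 6 mm thick (x), from 5 to 27 mm above the ring's underside. Pinch both at once across their outer faces, 60 mm apart, with the glass between the fingers.
- ring (a joint): Turn of the ring in rad: 0 at the start (unscrewed, notches over the slots), growing clockwise as seen looking down on the ring. It sinks 3 mm per rad and stays where it is left (friction 0.06 N m). With the glass home it meets the ears at about 2.0 rad; it cannot pass 2.45. If the glass is not home it jams early. May need more than one grasp.
- tin: Bystander: short plain steel tin, 60 mm in diameter, 45 mm tall; origin at the centre of its underside. Leave it alone.
- iron: Bystander: heavy black pressing iron with a wooden handle, about 190 mm long, 105 mm wide and 120 mm tall; origin at its underside. Leave it alone.
- driver: Bystander: screwdriver lying on the table, about 200 mm long along its own x. Leave it alone.
Not all that is in view belongs to the job. What is shaped like the part that bears lens_centre but blue or purple is not meant.

How it is judged:
On the way:
1. the glass sits home in the lamp's mouth, let go, with the ring still unscrewed (z of lens_centre in the frame of cell between 0.0215 and 0.0255 m and x of lens_centre in the frame of cell between -0.004 and 0.004 m and y of lens_centre in the frame of cell between -0.004 and 0.004 m and angle between the z axis of lens_centre and the z axis of cell, either way round below 0.08 rad and contact force between the fingers and lens below 0.2 N and value of joint ring below 0.4 rad), for 0.2 s.
At the end, for the whole second after the job is handed in: The glass is at rest and home in the mouth (its centre within 4 mm of the axis each way and 21.5 to 25.5 mm out from the seat, axis within 0.08 rad of the lamp's), untouched by the fingers, and the ring is screwed past 1.85 rad, bears on the glass with more than 0.5 N and is still (z of lens_centre in the frame of cell between 0.0215 and 0.0255 m and x of lens_centre in the frame of cell between -0.004 and 0.004 m and y of lens_centre in the frame of cell between -0.004 and 0.004 m and angle between the z axis of lens_centre and the z axis of cell, either way round below 0.08 rad and contact force between the fingers and lens below 0.2 N and value of joint ring above 1.85 rad and contact force between ring and lens above 0.5 N and linear speed of lens below 0.02 m/s and velocity of joint ring below 0.05 rad/s).
It fails at once if the glass is tipped over (angle between lens_centre's own z axis and vertical above 1.1 rad).
It fails at once if the tin, the iron or the screwdriver is shifted by more than 30 mm (distance of any of tin, iron, driver from where it was at the start of the episode above 0.03 m).
It also fails if it takes over 69 s, if anything falls off the work surface, if the arm or the gripper's body presses on something with over 40 N, if the wrist force passes 120 N, or if a joint passes its speed limit or range.

## Working session

There is one attempt and no reset: what is moved stays moved. The work goes in short steps, Python scripts to look and compute and a tool call to move; the robot and the scene stay as the last step left them, time stands still between calls to the robot, and variables do not carry over. Pictures are saved under pics/ and viewed, at most 10 in all, crops included, and the job is handed in when it is done.

Besides the shell and the picture viewer there is one more tool, called as name([rows], argument=value, ...), one row to a line, values as JSON. drive_tool: Moves the arm, as the interface text tells. Its arguments: {"type":"object","properties":{"steps":{"type":"array"},"grip_force":{"type":"number"}},"required":["steps"]}

```bash
mkdir -p pics
cat > h.py <<'E'
import numpy as np, cv2
from scipy.spatial.transform import Rotation as R
from cell import observe, get_image, arm
def rot(a):
    a=np.array(a,float); return R.from_matrix(a) if a.shape==(3,3) else R.from_rotvec(a)
def cam(d):
    f=240/np.tan(np.radians(d["vfov"])/2); return f,d["cx"],d["cy"],np.array(d["xyz"]),rot(d["attitude"])
def ray(c,u,v):
    f,cx,cy,p,r=c; d=r.apply([(u-cx)/f,(v-cy)/f,1]); return p,d/np.linalg.norm(d)
def plane(c,u,v,z):
    p,d=ray(c,u,v); return p+d*(z-p[2])/d[2]
def proj(c,X):
    f,cx,cy,p,r=c; q=r.inv().apply(np.array(X)-p); return (f*q[...,0]/q[...,2]+cx, f*q[...,1]/q[...,2]+cy)
def tri(rays):
    A=np.zeros((3,3));b=np.zeros(3)
    for p,d in rays: M=np.eye(3)-np.outer(d,d); A+=M;b+=M@p
    return np.linalg.solve(A,b)
def shot(n,f=None):
    d=get_image(n)
    if f: cv2.imwrite("pics/"+f,d["image"][:,:,::-1])
    np.savez("pics/"+n+".npz",**d); return d
E
python3 - <<'E'
from h import *
print(observe()); print(arm.tcp_to_grasp)
for n in("scene","top","wrist"):
    d=shot(n,n+"0.png"); print(n,d["vfov"],d["cx"],d["cy"],d["xyz"],d["attitude"])
a=cv2.imread("pics/scene0.png");b=cv2.imread("pics/top0.png")
E
```

```text
{'clock': 0.0, 'joints': array([-1.34063777,  0.43520712,  0.0249496 ,  1.57404998, -0.01157622,
        1.13398393, -0.07513353]), 'dq': array([ 6.25199191e-04,  1.41916616e-03,  5.37232655e-05, -1.47770185e-03,
        2.12651188e-03, -8.46760546e-04, -3.06691401e-04]), 'joint_efforts': array([ 2.67100477e-04, -6.67850447e+01,  9.84825119e-01, -3.14479208e+01,
       -6.06874935e-02,  4.27161204e-02,  1.50317796e-04]), 'position': array([0.20404643, 0.59024465, 0.22597277]), 'ee_rot': array([-5.20381653e-01, -3.09809065e+00,  2.35688993e-03]), 'force': array([-0.14060404,  0.47761048, -0.21736069]), 'ft_torque': array([-0.01161026, -0.04456606,  0.03666729]), 'gripper_force': 0.0, 'width': 1.0051545636642787}
0.0188
scene 54.29145281199413 331.4870688576655 233.45518892994878 [1.2040615  0.46219389 0.8194583 ] [-1.23940569 -2.2258969   0.97904129]
top 52.502854750378646 323.96124419633526 242.81675267789066 [0.43049361 0.08635267 1.27722243] [-2.17593224  2.1766409  -0.11011455]
wrist 58.84578835186582 325.17504995186766 242.30956005978743 [0.14016523 0.61300753 0.38280508] [2.380684   1.69703467 0.21721428]
```

View pics/scene0.png

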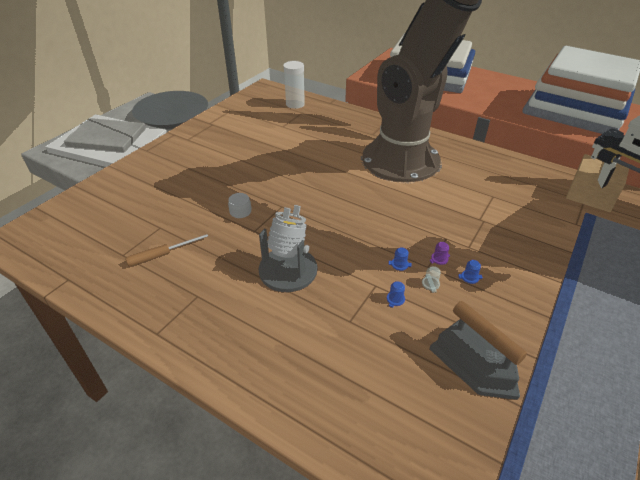

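View pics/top0.png

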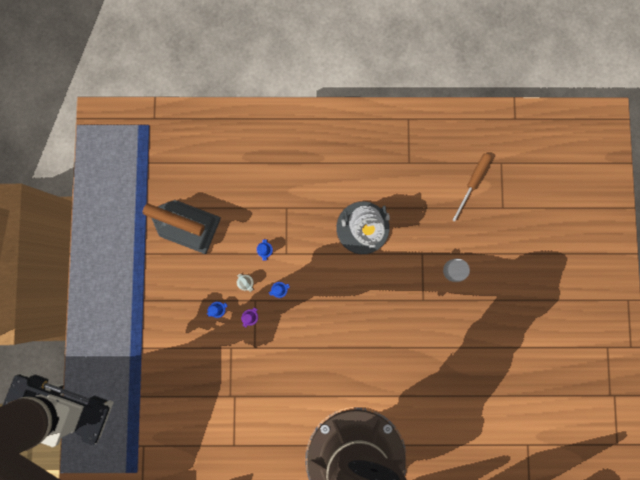

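The scene picture shows the lamp at about (290,240), five coloured decoys, one clear lens-shaped part at (431,279), the tin at (239,206), the driver at (165,250) and the iron at (480,350). In the top view the lamp is at (368,228), the clear part at (245,283), the tin at (457,270), the iron at (185,220) and the driver at (475,185).
Candidates for the glass, in top pixels: blue (264,249), (279,290) and (216,311), purple (249,317), and clear (245,283). Only the clear one fits "clear glass". I'll confirm it in a crop.

Run:
```python
from h import *
s=np.load("pics/scene.npz");t=np.load("pics/top.npz")
S,T=cam(s),cam(t)
X=lambda a,b:tri([ray(S,*a),ray(T,*b)])
print("glass",X((431,279),(245,283)),plane(T,245,283,.024))
print("lamp",X((292,215),(370,231)),plane(T,364,226,.0), "foot",plane(S,288,268,.01))
cr=lambda d,x,y,w,h,k:cv2.resize(d["image"][y:y+h,x:x+w,::-1],None,fx=k,fy=k,interpolation=cv2.INTER_CUBIC)
a=cr(s,380,230,100,75,4);b=cr(s,240,195,100,75,4);c=cr(t,200,235,100,75,4);e=cr(t,320,190,100,75,4)
cv2.imwrite("pics/crop1.png",np.vstack([np.hstack([a,b]),np.hstack([c,e])]))
```

```text
glass [0.44524055 0.2834991  0.01168434] [0.4455773  0.28032532 0.024     ]
lamp [ 0.56273034 -0.0253366   0.15144239] [ 0.59603843 -0.02835573  0.        ] foot [ 0.59208872 -0.01900294  0.01      ]
```

View pics/crop1.png

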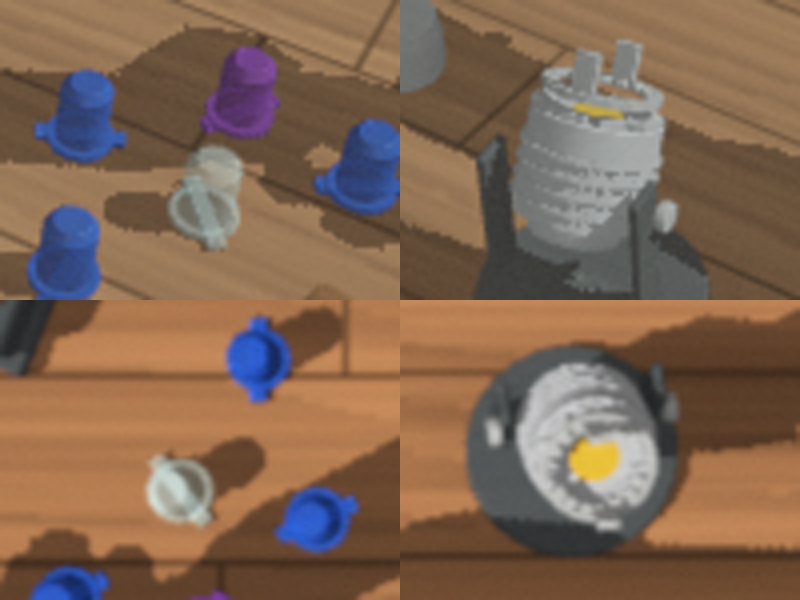

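View pics/wrist0.png

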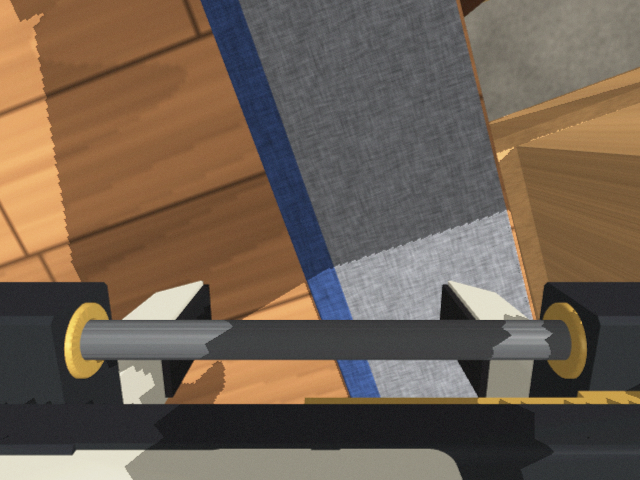

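The crop confirms the clear lens: centre at top pixel (245,283), ears running (240,276) to (251,289), about 43° from world x. The lamp has two wings, with a yellow disc in the mouth at about (368,230) in the top view. Now I'll move the wrist camera over the glass.

drive_tool([
  [0, 20, -24, 0, -0.035],
  [0, 20, -24, 0, -0.035],
  [0, 20, -24, 0, -0.035],
  [0, 20, -24, 0, -0.035],
  [0, 20, -24, 0, -0.035],
  [0, 20, -24, 0, -0.035],
  [0, 20, -24, 0, -0.035],
  [0, 20, -24, 0, -0.035],
  [0, 20, -24, 0, -0.035],
  [0, 20, -24, 0, -0.035],
  [0, 20, -24, 0, -0.035],
  [0, 20, -24, 0, -0.035],
  [0, 20, -24, 0, -0.035],
  [0, 11, -28, 0, -0.035],
  [0, 0, 0, 0, 0],
], grip_force=15)

```text
clock: 1.4
position: [0.4782, 0.2438, 0.2268]
ee_rot: [1.271, 2.871, -0.004]
force: [-0.3, -0.3, -0.1]
width: 1.0
gripper_force: 0.0
```

Run:
```python
from h import *
d=shot("wrist","w1.png");C=cam(d);print(C, C[4].as_matrix().round(3), observe()["position"])
print(proj(C,[.445,.281,.0]))
```

```text
(np.float64(425.53372187208794), 325.17504995186766, 242.30956005978743, array([0.43251406, 0.2949145 , 0.38332993]), Rotation.from_matrix(array([[ 0.73992588,  0.65030438,  0.17208691],
                            [ 0.67268749, -0.71488217, -0.19087961],
                            [-0.00110798,  0.25699747, -0.96641144]]))) [[ 0.74   0.65   0.172]
 [ 0.673 -0.715 -0.191]
 [-0.001  0.257 -0.966]] [0.47668863 0.24700078 0.22670388]
(np.float64(325.51897089855254), np.float64(151.08376437207698))
```

View pics/w1.png

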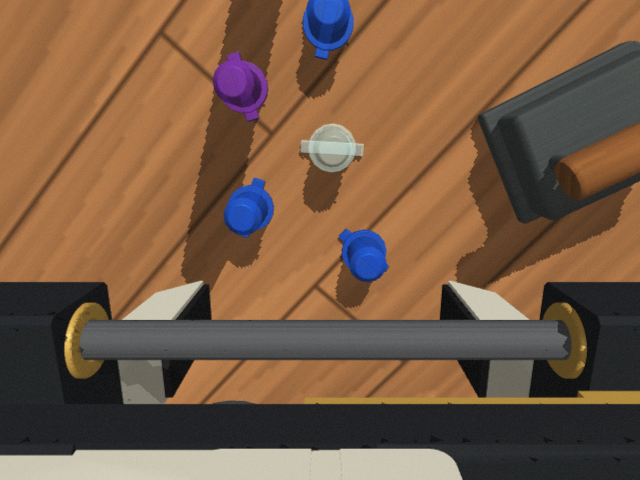

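The wrist view shows the clear glass at (332,148), with its ears at (301,147) and (364,150). Next I'll work out its position.

Run:
```python
from h import *
d=np.load("pics/wrist.npz");C=cam(d);im=d["image"].astype(int)
sub=im[105:190,290:375]; hsv=cv2.cvtColor(sub.astype(np.uint8),cv2.COLOR_RGB2HSV)
m=((hsv[...,1]<75)&(hsv[...,2]>110)).astype(np.uint8)
n,l,st,ce=cv2.connectedComponentsWithStats(m);k=1+st[1:,4].argmax();print(st[k],ce[k]+[290,105])
ys,xs=np.where(l==k);e=[(xs.min()+290,ys[xs==xs.min()].mean()+105),(xs.max()+290,ys[xs==xs.max()].mean()+105)]
P=[plane(C,*q,.005) for q in e];print(e,P,np.linalg.norm(P[0]-P[1]))
v=P[1]-P[0];mid=(P[0]+P[1])/2;print(mid,np.degrees(np.arctan2(v[1],v[0])))
o=observe();y=rot(o["ee_rot"]).apply([0,1,0]);print("tooly",np.degrees(np.arctan2(y[1],y[0])),"move mm",(mid-o["position"])*1e3)
```

```text
[  10   19   64   48 1943] [331.61657231 147.19351518]
[(np.int64(300), np.float64(147.0)), (np.int64(363), np.float64(145.5))] [array([0.42610668, 0.26884294, 0.005     ]), array([0.46570168, 0.30656037, 0.005     ])] 0.05468425966721184
[0.44590418 0.28770165 0.005     ] 43.60882145790822
tooly 42.48050008772623 move mm [ -30.78444934   40.70087411 -221.70388043]
```

drive_tool([
  [0, -10, 14, 0, 0.01],
  [0, -10, 14, 0, 0.01],
  [0, -11, 13, 0, 0],
  [0, 0, 0, -30, 0],
  [0, 0, 0, -30, 0],
  [0, 0, 0, -30, 0],
  [0, 0, 0, -30, 0],
  [0, 0, 0, -30, 0],
  [0, 0, 0, -20, 0],
  [0, 0, 0, -10, 0],
  [0, 0, 0, 0, 0],
  [0, 0, 0, 0, 0],
])

```text
clock: 2.45
position: [0.444, 0.2923, 0.047]
ee_rot: [-1.226, -2.892, 0.0]
force: [0.2, -0.2, 0.2]
width: 1.002
gripper_force: 0.0
```

Run:
```python
from h import *
o=observe();print(o["position"],o["ee_rot"])
```

```text
[0.44402562 0.29226551 0.04699887] [-1.22635611e+00 -2.89197282e+00  2.51021868e-04]
```

drive_tool([
  [0, 2, -4.5, 0, 0],
  [0, 0, 0, -12, 0],
  [0, 0, 0, -11, 0],
  [0, 0, 0, 0, 0],
  [1, 0, 0, 0, 0],
  [1, 0, 0, 0, 0],
  [1, 0, 0, 0, 0],
  [1, 0, 0, 0, 0],
  [1, 0, 0, 0, 0],
  [1, 0, 0, 0, 0],
  [1, 0, 0, 0, 0],
  [1, 0, 0, 0, 0],
])

```text
clock: 3.45
position: [0.4462, 0.2872, 0.0238]
ee_rot: [1.227, 2.892, 0.0]
force: [-0.7, -0.3, 0.1]
width: 0.471
gripper_force: 0.0
```

drive_tool([
  [1, 0, 0, 0, 0],
  [1, 0, 0, 0, 0],
  [1, 0, 0, 0, 0],
  [1, 0, 0, 0, 0],
  [1, 0, 0, 0, 0],
  [1, 0, 0, 0, 0],
  [1, 0, 0, 10, 0],
  [1, 0, 0, 20, 0],
  [1, 0, 0, 30, 0],
  [1, 0, 0, 30, 0],
  [1, 0, 0, 30, 0],
  [1, 0, 0, 30, 0],
  [1, 0, 0, 30, 0],
  [1, 0, 0, 30, 0],
  [1, 0, 0, 20, 0],
  [1, 0, 0, 0, 0],
  [1, 0, 0, 0, 0],
])

```text
clock: 4.87
position: [0.4465, 0.2874, 0.2552]
ee_rot: [1.227, 2.891, 0.004]
force: [-0.1, -0.5, -2.3]
width: 0.342
gripper_force: 15.0
```

drive_tool([
  [1, 11, -22, 0, 0.058],
  [1, 11, -22, 0, 0.058],
  [1, 11, -22, 0, 0.058],
  [1, 11, -22, 0, 0.058],
  [1, 11, -22, 0, 0.058],
  [1, 11, -22, 0, 0.058],
  [1, 11, -22, 0, 0.058],
  [1, 11, -22, 0, 0.058],
  [1, 11, -22, 0, 0.058],
  [1, 11, -22, 0, 0.058],
  [1, 11, -22, 0, 0.058],
  [1, 11, -22, 0, 0.058],
  [1, 11, -22, 0, 0.058],
  [1, 11, -22, 0, 0.058],
  [1, 0, 0, 0, 0],
  [1, 0, 0, 0, 0],
  [1, 0, 0, 0, 0],
])

```text
clock: 6.28
position: [0.5994, -0.0203, 0.2525]
ee_rot: [0.013, -3.139, -0.001]
force: [0.5, 1.4, -1.0]
width: 0.344
gripper_force: 15.0
```

Run:
```python
from h import *
d=shot("wrist","w2.png");C=cam(d);print(C[3], observe()["position"],observe()["ee_rot"])
np.savez("pics/wa.npz",**d)
```

```text
[ 0.53201648 -0.02062878  0.40944869] [ 0.59939799 -0.01972041  0.25277952] [ 1.49897789e-02 -3.13956338e+00 -8.54650418e-04]
```

drive_tool([
  [1, -25, 0, 0, 0],
  [1, -25, 0, 0, 0],
  [1, 0, 0, 0, 0],
  [1, 0, 0, 0, 0],
  [1, 0, 0, 0, 0],
])

```text
clock: 6.75
position: [0.5504, -0.0197, 0.254]
ee_rot: [-0.017, 3.141, 0.001]
force: [0.7, -0.4, -0.3]
width: 0.34
gripper_force: 15.0
```

Run:
```python
from h import *
d=shot("wrist");C=cam(d);print(C[3], observe()["position"])
np.savez("pics/wb.npz",**d)
a=np.load("pics/wa.npz")
for n,q in(("a",a),("b",d)): print(n,proj(cam(q),[.5627,-.0253,.151]))
cv2.imwrite("pics/ab.png",np.vstack([a["image"][0:300,:,::-1],d["image"][0:300,:,::-1]]))
```

```text
[ 0.48261673 -0.02016168  0.41070128] [ 0.55074787 -0.01992347  0.2538853 ]
a (np.float64(317.0054098842554), np.float64(184.00279029275234))
b (np.float64(315.6844809142387), np.float64(260.0052132383822))
```

View pics/ab.png

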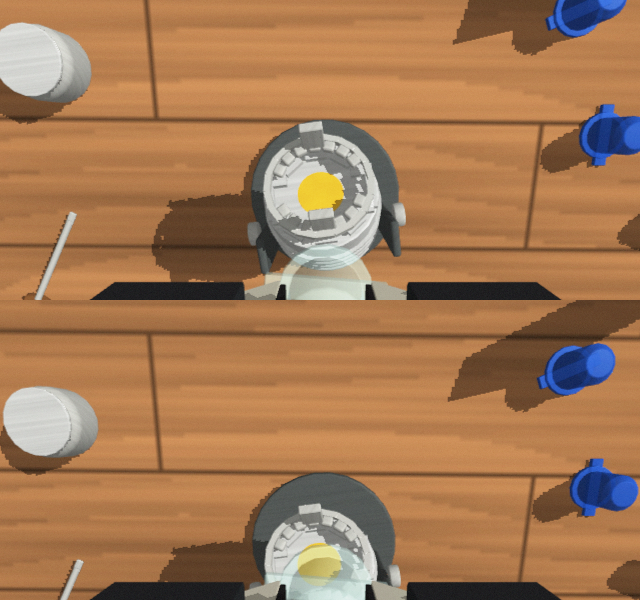

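In the two wrist views the mouth is at about (321,190) in view a, with the near wing at (311,131), the far wing at (320,215), the yoke pivots at (253,233) and (399,213), and the foot disc around (325,190). I'll enlarge it to take precise pixels.

Run:
```python
from h import *
a=np.load("pics/wa.npz")["image"][110:275,240:410,::-1]
b=np.load("pics/wb.npz")["image"][165:300,250:405,::-1]
A=cv2.resize(a,None,fx=2.5,fy=2.5,interpolation=cv2.INTER_CUBIC);B=cv2.resize(b,None,fx=2.4,fy=2.4,interpolation=cv2.INTER_CUBIC)
h=max(A.shape[0],B.shape[0]);B=cv2.copyMakeBorder(B,0,h-B.shape[0],0,0,0)
A=cv2.convertScaleAbs(A,alpha=1.0);print(A.shape,B.shape)
cv2.imwrite("pics/abz.png",np.hstack([A,B]))
```

```text
(412, 425, 3) (412, 372, 3)
```

View pics/abz.png

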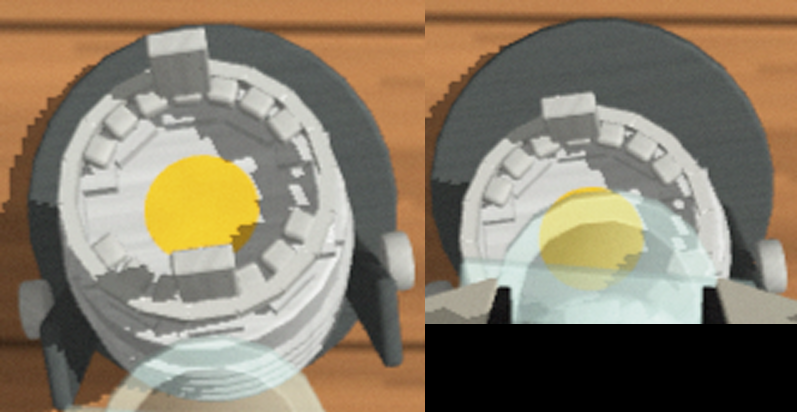

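```bash
cat > fit.py <<'E'
from h import *
from scipy.optimize import least_squares
A,B=cam(np.load("pics/wa.npz")),cam(np.load("pics/wb.npz"))
z=38;near=[(-30,-7,z),(-30,7,z),(-24,7,z),(-24,-7,z)];far=[(24,-7,z),(24,7,z),(30,7,z),(30,-7,z)]
pa=np.array([(147,38),(206,29),(209,50),(150,60),(172,258),(232,247),(236,268),(177,277)])/2.5+[240,110]
pb=np.array([(117,99),(168,93),(172,112),(121,118)])/2.4+[250,165]
def cellrot(yaw,t): return R.from_euler("ZY",[yaw,-t])
def res(p,t=None):
    r=cellrot(p[3],p[4] if t is None else t);W=lambda q:r.apply(np.array(q)/1e3)+p[:3]
    return np.r_[np.array(proj(A,W(near+far))).T.ravel()-pa.ravel(),np.array(proj(B,W(near))).T.ravel()-pb.ravel()]
if __name__=="__main__":
  for t in(None,np.pi/6):
    s=least_squares(lambda p:res(p,t),[.57,-.025,.135,.1,.52]);print(s.x.round(4),np.degrees(s.x[3:]),np.sqrt((s.fun**2).mean()),s.fun.round(1))
  f=A
  print("yaw from pivots",[plane(A,*(np.array(q)/2.5+[240,110]),.125) for q in((36,308),(398,258))])
E
python3 fit.py
```

```text
[ 0.5711 -0.023   0.1283  0.1434  0.4843] [ 8.21790428 27.74930622] 0.6739429249015483 [ 0.  -0.2 -0.1  0.1 -0.2  0.9 -0.1  0.2  0.1 -1.7  0.7 -0.6  0.4  1.2
 -0.8  0.9 -0.2 -0.6  0.8 -1.   0.2  0.2 -0.9  0.6]
[ 0.5719 -0.0228  0.1317  0.1444  0.52  ] [ 8.27335706 29.79380535] 0.7493975350608941 [ 0.  -0.1 -0.   0.2 -0.   0.8 -0.1  0.2 -0.2 -2.2  0.8 -1.2  0.6  0.6
 -1.   0.4 -0.2  0.   0.9 -0.5  0.3  0.7 -0.9  1.2]
yaw from pivots [array([ 0.59987631, -0.06863281,  0.125     ]), array([0.58506312, 0.03008255, 0.125     ])]
```

Run:
```python
from fit import *
s=least_squares(lambda p:res([p[0],p[1],.135,p[2]],np.pi/6),[.57,-.025,.1]);print("z=.135:",s.x,np.sqrt((s.fun**2).mean()))
for C,T in((A,[.5994,-.0197,.2528]),(B,[.5507,-.0199,.2539])):
  for dx,dz in((-21,-19),(-21,-24),(-16,18),(-12,24)): print(dx,dz,np.array(proj(C,np.array(T)+[dx/1e3,0,dz/1e3])).round(1))
a=np.load("pics/wa.npz")["image"];b=np.load("pics/wb.npz")["image"]
cv2.imwrite("pics/hand.png",np.hstack([cv2.resize(q[225:300,270:380,::-1],None,fx=3.6,fy=3.6,interpolation=cv2.INTER_CUBIC) for q in(a,b)]))
o=observe();print(o["ee_rot"])
```

```text
z=.135: [ 0.57148687 -0.02270598  0.14376116] 0.8487643210178349
-21 -19 [326.4 244. ]
-21 -24 [326.3 241.1]
-16 18 [326.5 285.3]
-12 24 [326.5 302.9]
-21 -19 [324.5 244.2]
-21 -24 [324.5 241.2]
-16 18 [324.2 285.7]
-12 24 [324.1 303.3]
[-1.61791151e-02  3.14082797e+00  4.33863214e-04]
```

View pics/hand.png

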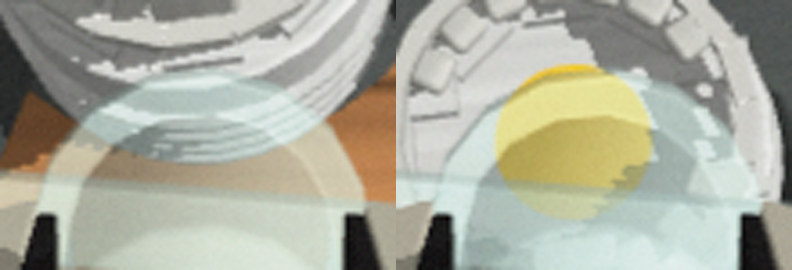

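The hand crop shows the glass held. Its flange front is at view-a (325.6,243.9), about 1.2 mm beyond the tool centre, and the ears are turned about 4° from tool y. The tool stays vertical while the lamp leans 30°, so I'll first pre-tilt the glass in the grip by hooking its foot behind the far wing and drawing back.

drive_tool([
  [1, 14, 0, 0, 0.05],
  [1, 14, 1, 0, 0.05],
  [1, 14, 1, 0, 0.05],
  [1, 12.5, 0, 0, 0.05],
  [1, 0, 0, 0, 0],
  [1, 0, 0, -15, 0],
  [1, 0, 0, -15, 0],
  [1, 0, 0, -14, 0],
  [1, 0, 0, -8, 0],
  [1, 0, 0, 0, 0],
  [1, 0, 0, 0, 0],
  [1, 0, 0, 0, 0],
], grip_force=8)

```text
clock: 7.8
position: [0.6052, -0.0188, 0.2026]
ee_rot: [-0.327, 3.123, -0.0]
force: [0.3, 0.3, -1.1]
width: 0.34
gripper_force: 8.0
```

drive_tool([
  [1, -3, -0.4, 0, 0],
  [1, -3, -0.4, 0, 0],
  [1, -3, -0.4, 0, 0],
  [1, -3, -0.4, 0, 0],
  [1, -3, -0.5, 0, 0],
  [1, -3, -0.4, 0, 0],
  [1, -2, -0.4, 0, 0],
  [1, 0, 0, 0, 0],
  [1, 0, 0, 0, 0],
], grip_force=6)

```text
clock: 8.55
position: [0.5847, -0.0217, 0.202]
ee_rot: [-0.328, 3.124, 0.0]
force: [1.4, -0.2, 1.9]
width: 0.345
gripper_force: 6.0
```

Run:
```python
from h import *
o=observe();print(o["position"],o["force"],o["ft_torque"])
d=shot("wrist");s=shot("scene");S=cam(s);u,v=proj(S,o["position"]);print(u,v)
np.savez("pics/wc.npz",**d)
u,v=int(u),int(v)
a=cv2.resize(d["image"][200:320,240:410,::-1],(425,300),interpolation=cv2.INTER_CUBIC)
b=cv2.resize(s["image"][v-35:v+50,u-42:u+42,::-1],(297,300),interpolation=cv2.INTER_CUBIC)
cv2.imwrite("pics/tilt.png",np.hstack([a,b]))
```

```text
[ 0.5846737  -0.02173965  0.20196266] [ 1.43493811 -0.24639053  1.88138307] [-0.03446683 -0.52262352 -0.01439634]
284.6661647752112 202.60649286822243
```

View pics/tilt.png

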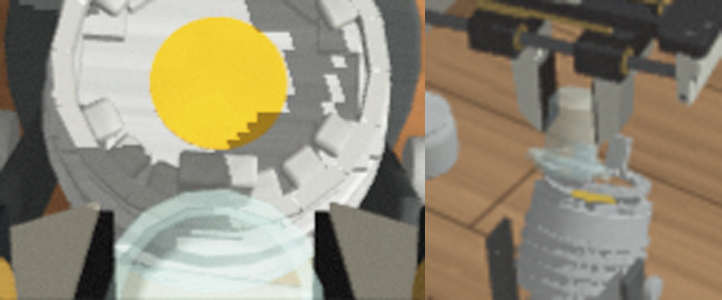

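The tilt crop shows the flange front has moved to wrist row 276 (from 244), so the glass has pivoted. I'll work out the angle.

Run:
```python
from h import *
C=cam(np.load("pics/wc.npz"));T=np.array([.5847,-.0217,.2020]);h=np.array([.98,.20,0]);k=np.array([0,0,1.])
for p in(26,30,34):
  r=[]
  for th in np.radians(range(10,34,3)):
    P=T+1.2e-3*h+(p-24)*1e-3*k; ax=-np.sin(th)*h+np.cos(th)*k; pe=np.cos(th)*h+np.sin(th)*k
    Cb=P-p*1e-3*ax; e=[Cb-.021*pe+s*ax for s in(0,.005)]
    r.append((round(np.degrees(th)),min(proj(C,q)[1] for q in e).round(1)))
  print(p,r)
```

```text
26 [(10, np.float64(251.8)), (13, np.float64(254.6)), (16, np.float64(257.6)), (19, np.float64(260.2)), (22, np.float64(262.8)), (25, np.float64(265.5)), (28, np.float64(268.3)), (31, np.float64(271.1))]
30 [(10, np.float64(253.4)), (13, np.float64(256.6)), (16, np.float64(260.0)), (19, np.float64(263.1)), (22, np.float64(266.2)), (25, np.float64(269.3)), (28, np.float64(272.5)), (31, np.float64(275.8))]
34 [(10, np.float64(254.9)), (13, np.float64(258.6)), (16, np.float64(262.4)), (19, np.float64(266.1)), (22, np.float64(269.6)), (25, np.float64(273.2)), (28, np.float64(276.8)), (31, np.float64(280.6))]
```

drive_tool([
  [1, 0, 0, 12, 0],
  [1, 0, 0, 12, 0],
  [1, 0, 0, 11, 0],
  [1, -12, -2, 0, 0],
  [1, -12, -2, 0, 0],
  [1, -12, -2, 0, 0],
  [1, -12, -2, 0, 0],
  [1, -11.2, -0.8, 0, 0],
  [1, 0, 0, -15, 0],
  [1, 0, 0, -16, 0],
  [1, 0, 0, 0, 0],
  [1, 0, 0, 0, 0],
  [1, 0, 0, 0, 0],
], grip_force=8)

```text
clock: 9.73
position: [0.5256, -0.0305, 0.2062]
ee_rot: [0.328, -3.124, -0.0]
force: [0.8, 0.8, -0.8]
width: 0.341
gripper_force: 8.0
```

Run:
```python
from h import *
d=shot("wrist");np.savez("pics/wd.npz",**d);o=observe();print(o["position"],o["force"],o["ee_rot"])
cr=d["image"][200:320,240:410,::-1]; c0=np.load("pics/wc.npz")["image"][200:320,240:410,::-1]
for q in(c0,cr): # flange-front edge along column 326: strongest vertical gradients
  g=np.abs(np.diff(q[:,82:90].astype(float).mean(1),axis=0)).sum(1);print([(200+i,int(g[i])) for i in np.argsort(-g)[:8]])
```

```text
[ 0.52591116 -0.03049885  0.20645405] [ 0.99775743 -1.06227307 -1.60357473] [-3.27768788e-01  3.12389804e+00 -2.00379006e-05]
[(np.int64(259), 157), (np.int64(206), 154), (np.int64(275), 152), (np.int64(260), 131), (np.int64(291), 92), (np.int64(285), 85), (np.int64(295), 75), (np.int64(258), 73)]
[(np.int64(266), 158), (np.int64(267), 127), (np.int64(285), 77), (np.int64(296), 59), (np.int64(277), 59), (np.int64(207), 56), (np.int64(206), 54), (np.int64(209), 52)]
```

drive_tool([
  [1, 2.5, 0.4, -4.3, 0],
  [1, 2.5, 0.4, -4.3, 0],
  [1, 2.5, 0.3, -4.4, 0],
  [1, 2.5, 0.4, -4.3, 0],
  [1, 2.5, 0.4, -4.3, 0],
  [1, 2.5, 0.3, -4.4, 0],
  [1, 2.5, 0.4, -4.3, 0],
  [1, 2.3, 0.3, -4.3, 0],
  [1, 0, 0, 0, 0],
  [1, 0, 0, 0, 0],
  [1, 0, 0, 0, 0],
])

```text
clock: 10.7
position: [0.5453, -0.0276, 0.1712]
ee_rot: [-0.328, 3.124, 0.0]
force: [-0.2, -0.1, -0.4]
width: 0.34
gripper_force: 8.0
```

Run:
```python
from h import *
d=shot("wrist");np.savez("pics/we.npz",**d);s=shot("scene");t=shot("top");o=observe();print(o["position"],o["force"],o["ft_torque"])
S,T=cam(s),cam(t);P=o["position"]
def c(i,C,w,h,k):
  u,v=map(int,proj(C,P)); return cv2.resize(i["image"][v-h//2:v+h//2,u-w//2:u+w//2,::-1],None,fx=k,fy=k,interpolation=cv2.INTER_CUBIC)
a=cv2.resize(d["image"][180:330,240:410,::-1],(510,450),interpolation=cv2.INTER_CUBIC)
b=c(s,S,70,112,4)
cv2.imwrite("pics/ins.png",np.hstack([a,cv2.resize(b,(281,450))]))
```

```text
[ 0.54539888 -0.02761333  0.17143338] [-0.37663945 -0.02901367 -0.6098341 ] [ 0.02523576 -0.00669011 -0.00710006]
```

View pics/ins.png

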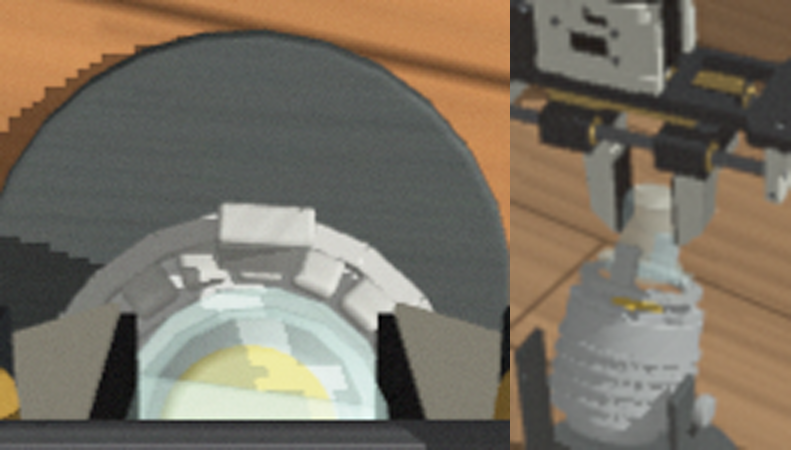

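The last picture shows the glass centred between the wings: near wing at crop (267,222), flange front at (258,288). There is no contact force yet, so I'll keep inserting.

drive_tool([
  [1, 1, 0.1, -1.7, 0],
  [1, 1, 0.2, -1.7, 0],
  [1, 1, 0.1, -1.7, 0],
  [1, 1, 0.2, -1.8, 0],
  [1, 1, 0.1, -1.7, 0],
  [1, 1, 0.1, -1.7, 0],
  [1, 0, 0, 0, 0],
  [1, 0, 0, 0, 0],
])

```text
clock: 11.52
position: [0.5513, -0.0268, 0.1607]
ee_rot: [0.328, -3.124, 0.0]
force: [-0.0, -0.7, -1.4]
width: 0.344
gripper_force: 8.0
```

drive_tool([
  [1, 1, 0.1, -1.7, 0],
  [1, 1, 0.2, -1.7, 0],
  [1, 1, 0.1, -1.8, 0],
  [1, 0, 0, 0, 0],
  [1, 0, 0, 0, 0],
])

```text
clock: 11.93
position: [0.554, -0.0264, 0.1555]
ee_rot: [0.328, -3.124, -0.0]
force: [-2.2, 0.1, -0.1]
width: 0.345
gripper_force: 8.0
```

drive_tool([
  [1, 0.5, 0.1, -0.9, 0],
  [1, 0.5, 0, -0.9, 0],
  [1, 0.5, 0.1, -0.9, 0],
  [1, 0.5, 0.1, -0.9, 0],
  [1, 0, 0, 0, 0],
  [1, 0, 0, 0, 0],
])

```text
clock: 12.43
position: [0.5546, -0.026, 0.1518]
ee_rot: [0.328, -3.121, -0.001]
force: [-8.6, 1.1, 5.6]
width: 0.346
gripper_force: 8.0
```

drive_tool([
  [1, 0, 0, 0, 0],
  [1, 0, 0, 0, 0],
  [1, -0.5, -0.1, -0.8, 0],
  [1, 0, 0, 0, 0],
  [1, 0, 0, 0, 0],
], grip_force=3)

```text
clock: 12.85
position: [0.5558, -0.0258, 0.1513]
ee_rot: [-0.328, 3.124, 0.001]
force: [-3.2, 1.4, 4.1]
width: 0.344
gripper_force: 3.0
```

drive_tool([
  [0.5, 0, 0, 0, 0],
  [0.5, 0, 0, 0, 0],
  [0.5, 0, 0, 0, 0],
  [0.4, 0, 0, 0, 0],
  [0.4, 0, 0, 0, 0],
  [0.4, 0, 0, 0, 0],
  [0.4, 0, 0, 0, 0],
])

```text
clock: 13.43
position: [0.5558, -0.0256, 0.1513]
ee_rot: [-0.329, 3.124, 0.001]
force: [-0.2, 2.9, 0.5]
width: 0.601
gripper_force: 1.1
```

Run:
```python
from h import *
o=observe();print(o["position"],o["force"],o["width"])
for n in("wrist","scene","top"):
  d=shot(n);np.savez("pics/%s_r.npz"%n,**d)
C=cam(np.load("pics/wrist_r.npz"));im=np.load("pics/wrist_r.npz")["image"]
O=np.array([.5718,-.0227,.134]);r=R.from_euler("ZY",[.144,-np.pi/6])
for q in((-16,0,42),(-12,0,48),(-30,-7,38),(-30,7,38),(-21,0,5)): print(q,np.array(proj(C,r.apply(np.array(q)/1e3)+O)).round(1))
col=im[:,318:330].astype(float).mean(1); g=np.abs(np.diff(col,axis=0)).sum(1)
print([(i,int(g[i])) for i in range(200,478) if g[i]>35])
```

```text
[ 0.55583334 -0.02559857  0.1512701 ] [-0.23049903  2.91323706  0.46737678] 0.6011541667637867
(-16, 0, 42) [329.5 271.4]
(-12, 0, 48) [329.6 279.4]
(-30, -7, 38) [312.6 236. ]
(-30, 7, 38) [349.5 238.4]
(-21, 0, 5) [326.5 276.7]
[(233, 73), (234, 179), (235, 54), (247, 42), (248, 115), (249, 72), (262, 41), (265, 47), (266, 89), (268, 36), (270, 44), (283, 55), (307, 41), (308, 39), (318, 52), (319, 429), (327, 71), (328, 37), (337, 38), (338, 38), (343, 45), (344, 37), (358, 75), (359, 225), (360, 73), (368, 80), (369, 109), (379, 46), (396, 40), (397, 82), (403, 99), (448, 55), (449, 168), (450, 76)]
```

drive_tool([
  [0.4, 0, 0, 0, 0],
  [0.4, 0, 0, 0, 0],
])

```text
clock: 13.75
position: [0.5558, -0.0263, 0.1513]
ee_rot: [-0.328, 3.124, -0.0]
force: [-1.2, 1.3, 2.1]
width: 0.601
gripper_force: 1.3
```

Run:
```python
from h import *
o=observe();print(o["position"],o["force"],o["ft_torque"],o["width"],o["gripper_force"])
S=cam(np.load("pics/scene_r.npz"));s=np.load("pics/scene_r.npz")["image"];s0=np.load("pics/scene_r.npz")
O=np.array([.5718,-.0227,.134]);r=R.from_euler("ZY",[.144,-np.pi/6])
for q in((0,0,48),(30,0,38),(-30,0,38),(0,27.5,5),(0,-27.5,5),(0,34,16),(0,-34,16)): print(q,np.array(proj(S,r.apply(np.array(q)/1e3)+O)).round(1))
C=cam(np.load("pics/wrist_r.npz"))
for q in((0,16,42),(0,-16,42),(0,16,30),(0,-16,30)): print(q,np.array(proj(C,r.apply(np.array(q)/1e3)+O)).round(1))
im=np.load("pics/wrist_r.npz")["image"]
for row in(285,300,315):
  g=np.abs(np.diff(im[row-3:row+4].astype(float).mean(0),axis=0)).sum(1);print(row,[(i,int(g[i])) for i in range(210,450) if g[i]>40])
```

```text
[ 0.55576366 -0.02627165  0.15134275] [-1.16536664  1.32265479  2.08576784] [ 0.32686066  0.34007345 -0.06689594] 0.6007305268873508 1.2646713852882385
(0, 0, 48) [293.4 202.7]
(30, 0, 38) [286.8 208.5]
(-30, 0, 38) [297.9 205.6]
(0, 27.5, 5) [300.8 224.5]
(0, -27.5, 5) [278.8 218. ]
(0, 34, 16) [304.4 220.6]
(0, -34, 16) [277.1 212.5]
(0, 16, 42) [372.5 319. ]
(0, -16, 42) [281.4 313.4]
(0, 16, 30) [368.  321.8]
(0, -16, 30) [283.5 316.7]
285 [(248, 74), (249, 63), (254, 55), (255, 87), (256, 41), (362, 54), (363, 48), (377, 46), (378, 82), (379, 63), (394, 136), (395, 275), (400, 43), (401, 88), (402, 76), (403, 45)]
300 [(240, 61), (241, 68), (242, 77), (243, 47), (255, 145), (256, 147), (263, 40), (280, 44), (281, 52), (369, 93), (370, 127), (371, 48), (380, 49), (381, 49), (383, 52), (384, 90), (390, 118), (391, 154), (394, 284), (395, 41), (407, 60), (408, 77), (409, 75)]
315 [(233, 139), (234, 108), (235, 61), (255, 54), (256, 141), (257, 121), (261, 82), (262, 70), (282, 58), (370, 60), (371, 93), (378, 42), (384, 56), (390, 144), (391, 176), (392, 102), (393, 393), (394, 98), (414, 47), (415, 77), (416, 74), (417, 54)]
```

drive_tool([
  [0.3, -0.5, 0, 1, 0],
  [0.3, -1, -0.1, 2, 0],
  [0.3, -2, -0.3, 4, 0],
  [0.3, -4, -0.6, 7, 0],
  [0.3, -6, -0.9, 10, 0],
  [0.3, -8, -1.2, 14, 0],
  [0.3, -8, -1.2, 14, 0],
  [0.3, 0, 0, 14, 0],
  [0.3, 0, 0, 14, 0],
  [0.3, 0, 0, 14, 0],
  [0.3, 0, 0, 0, 0],
  [0.3, 0, 0, 0, 0],
])

```text
clock: 14.75
position: [0.5265, -0.0307, 0.2465]
ee_rot: [-0.327, 3.122, -0.0]
force: [0.9, 0.4, -0.8]
width: 0.699
gripper_force: 0.0
```

Run:
```python
from h import *
o=observe();print(o["position"],o["force"],o["width"])
for n in("wrist","scene","top"):
  d=shot(n);np.savez("pics/%s_f.npz"%n,**d)
im=np.load("pics/wrist_f.npz")["image"];C=cam(np.load("pics/wrist_f.npz"))
O=np.array([.5718,-.0227,.134]);r=R.from_euler("ZY",[.144,-np.pi/6])
for q in((-30,-7,38),(-30,7,38),(-24,-7,38),(-12.5,0,48),(12.5,0,48),(-16,0,42),(0,16,42),(0,-16,42)): print(q,np.array(proj(C,r.apply(np.array(q)/1e3)+O)).round(1))
u,v=map(int,proj(C,r.apply([0,0,.042])+O))
g=np.abs(np.diff(im[:,u-4:u+5].astype(float).mean(1),axis=0)).sum(1);print("col",u,[(i,int(g[i])) for i in range(max(0,v-110),min(470,v+80)) if g[i]>35])
g=np.abs(np.diff(im[v-3:v+4].astype(float).mean(0),axis=0)).sum(1);print("row",v,[(i,int(g[i])) for i in range(u-100,u+100) if g[i]>35])
```

```text
[ 0.52646988 -0.03068496  0.24646974] [ 0.9495106   0.38353789 -0.83257574] 0.6990964307595932
(-30, -7, 38) [315.6 245.7]
(-30, 7, 38) [338.4 247.1]
(-24, -7, 38) [315.  255.2]
(-12.5, 0, 48) [326.  271.3]
(12.5, 0, 48) [323.5 314.8]
(-16, 0, 42) [326.  267.5]
(0, 16, 42) [351.7 295.9]
(0, -16, 42) [297.1 292.6]
col 324 [(195, 46), (196, 43), (197, 42), (198, 63), (199, 36), (200, 51), (243, 38), (244, 159), (245, 118), (252, 44), (253, 138), (254, 55), (260, 49), (261, 104), (262, 110), (264, 117), (266, 56), (267, 56), (269, 45), (278, 44), (279, 43), (291, 53), (292, 39), (307, 67), (308, 42), (317, 65), (318, 73), (319, 188), (327, 71), (328, 40), (337, 39), (338, 42), (343, 39), (344, 39), (358, 88), (359, 260), (360, 86), (362, 192)]
row 294 [(230, 52), (231, 55), (232, 59), (233, 64), (243, 52), (244, 70), (265, 60), (266, 104), (267, 45), (282, 89), (283, 63), (297, 48), (298, 35), (305, 41), (351, 69), (352, 88), (353, 64), (357, 45), (358, 71), (361, 41), (362, 84), (368, 120), (369, 50), (375, 197), (376, 130), (387, 42), (405, 57), (406, 228), (416, 37), (417, 62), (418, 82), (419, 63)]
```

The glass flanks are at columns 297 and 352, against 297.1 and 351.7 predicted for "home". Next I'll shut the fingers, take a clearer measurement of the glass from further over, and work out the ring-pushing path.

drive_tool([
  [1, 18, 3, 0, 0],
  [1, 18, 3, 0, 0],
  [1, 18, 3, 0, 0],
  [1, 17, 3, 0, 0],
  [1, 0, 0, 0, -0.067],
  [1, 0, 0, 0, 0],
  [1, 0, 0, 0, 0],
  [1, 0, 0, 0, 0],
], grip_force=20)

```text
clock: 15.57
position: [0.5966, -0.0187, 0.2448]
ee_rot: [0.225, -3.132, 0.0]
force: [-0.5, 0.2, 0.4]
width: 0.169
gripper_force: 0.0
```

```bash
cat > path.py <<'E'
from h import *
O=np.array([.5718,-.0227,.134]);yaw=.144;r=R.from_euler("ZY",[yaw,-np.pi/6])
hh=np.array([np.cos(yaw),np.sin(yaw),0]);nn=np.array([-np.sin(yaw),np.cos(yaw),0])
def tcp(phi,Ht,rad=30,off=26):
    u=np.array([np.cos(phi),-np.sin(phi)]);t=np.array([np.sin(phi),np.cos(phi)]);c=rad*u+off*t
    return O+hh*(1.1547*c[0]-.577*Ht)/1e3+nn*c[1]/1e3+np.array([0,0,Ht/1e3])
E
python3 - <<'E'
from path import *
o=observe();print(o["position"],o["joints"].round(2),o["width"])
for p,H in((0,32),(.3,32),(.6,31),(.9,29),(1.2,28),(1.5,26),(1.8,22),(2.0,19),(2.2,16)):print(p,(tcp(p,H)*1e3).round(1))
print("start",tcp(0,32,30,34)*1e3)
d=shot("wrist","g.png");im=d["image"];C=cam(d)
for q in((-12.5,0,48),(12.5,0,48),(0,12.5,48),(0,-12.5,48),(-16,0,42),(0,16,42),(0,-16,42),(-30,0,38),(27,0,38)): print(q,np.array(proj(C,r.apply(np.array(q)/1e3)+O)).round(1))
u,v=map(int,proj(C,r.apply([0,0,.046])+O))
hsv=cv2.cvtColor(im,cv2.COLOR_RGB2HSV)
g=np.abs(np.diff(im[:,u-3:u+4].astype(float).mean(1),axis=0)).sum(1);print("col",u,[(i,int(g[i])) for i in range(v-70,min(475,v+70)) if g[i]>30])
g=np.abs(np.diff(im[v-3:v+4].astype(float).mean(0),axis=0)).sum(1);print("row",v,[(i,int(g[i])) for i in range(u-80,u+80) if g[i]>30])
E
```

```text
[ 0.59661503 -0.018684    0.24477986] [-0.23  0.38  0.24  1.63 -0.1   1.15  1.75] 0.16925070346147275
0 [584.1   5.4 166. ]
0.3 [592.8  -3.5 166. ]
0.6 [598.5 -14.3 165. ]
0.9 [600.9 -25.9 163. ]
1.2 [598.6 -37.5 162. ]
1.5 [593. -48. 160.]
1.8 [585.4 -56.2 156. ]
2.0 [579.2 -60.1 153. ]
2.2 [572.2 -62.6 150. ]
start [582.93046953  13.26954235 166.        ]
(-12.5, 0, 48) [324.  145.8]
(12.5, 0, 48) [323.9 189.5]
(0, 12.5, 48) [347.8 167.3]
(0, -12.5, 48) [300.1 167.3]
(-16, 0, 42) [324.  145.3]
(0, 16, 42) [353.7 172.1]
(0, -16, 42) [294.3 172.1]
(-30, 0, 38) [324.1 126.4]
(27, 0, 38) [324.  222.2]
col 323 [(118, 48), (119, 54), (120, 57), (121, 55), (124, 142), (125, 185), (132, 39), (133, 105), (134, 111), (142, 67), (145, 55), (150, 38), (151, 41), (153, 38), (159, 30), (160, 38), (161, 52), (163, 33), (164, 60), (170, 46), (172, 30), (175, 34), (176, 49), (183, 31), (186, 59), (187, 47), (195, 37), (196, 36), (202, 70), (203, 32), (214, 51), (215, 150), (224, 65), (225, 180), (235, 56), (236, 198)]
row 168 [(243, 52), (246, 70), (255, 34), (301, 39), (302, 75), (303, 68), (304, 40), (351, 30), (352, 131), (353, 86), (355, 74), (356, 64), (357, 56), (358, 43), (367, 35), (369, 42), (373, 62), (374, 82), (375, 93), (376, 89), (392, 34), (393, 54), (394, 42)]
```

drive_tool([
  [1, -7, 16, 0, 0],
  [1, -6.7, 16, 0, 0],
  [1, 0, 0, -20, 0],
  [1, 0, 0, -20, 0],
  [1, 0, 0, -20, 0],
  [1, 0, 0, -19, 0],
  [1, 0, 0, 0, 0],
  [1, 0, 0, 0, 0],
  [1, 0, 0, 0, 0],
])

```text
clock: 16.37
position: [0.5841, 0.0133, 0.1674]
ee_rot: [-0.223, 3.132, 0.0]
force: [0.6, 0.1, 0.9]
width: 0.007
gripper_force: 0.0
```

Run:
```python
from h import *
o=observe();print(o["position"],o["force"],o["width"])
```

```text
[0.58407411 0.01332735 0.16741729] [0.58805752 0.12352049 0.86013735] 0.0065491150976074485
```

drive_tool([
  [1, 0, -4, -0.5, 0],
  [1, 0, -4, -0.5, 0],
  [1, 2.9, -3, 0, -0.1],
  [1, 2.9, -3, 0, -0.1],
  [1, 2.9, -3, 0, -0.1],
  [1, 1.9, -3.6, -0.3, -0.1],
  [1, 1.9, -3.6, -0.3, -0.1],
  [1, 1.9, -3.6, -0.4, -0.1],
  [1, 0, 0, 0, 0],
  [1, 0, 0, 0, 0],
])

```text
clock: 17.2
position: [0.5986, -0.0148, 0.165]
ee_rot: [0.709, 3.059, 0.0]
force: [1.2, -1.0, 2.0]
width: 0.004
gripper_force: 1.1
```

Run:
```python
from path import *
o=observe();print(o["position"],o["force"],o["ft_torque"],tcp(.6,31))
s=shot("scene");S=cam(s);np.savez("pics/sc6.npz",**s)
d=np.abs(s["image"].astype(int)-np.load("pics/scene_f.npz")["image"]).sum(2)
for phi in(0,.3,.6):
  for sg in(1,-1): print(phi,sg,np.array(proj(S,r.apply(np.array([sg*27*np.cos(phi),-sg*27*np.sin(phi),38-3*phi])/1e3)+O)).round(1))
```

```text
[ 0.59860207 -0.01477299  0.16500797] [ 1.15358222 -0.97076879  2.0353922 ] [-0.10887089 -0.09004499 -0.02498388] [ 0.59852047 -0.01425872  0.165     ]
0 1 [287.4 208.3]
0 -1 [297.4 205.7]
0.3 1 [284.2 207.7]
0.3 -1 [300.3 207.1]
0.6 1 [281.9 207.1]
0.6 -1 [302.5 208.5]
```

drive_tool([
  [1, 0.8, -3.9, -0.6, -0.1],
  [1, 0.8, -3.9, -0.7, -0.1],
  [1, 0.8, -3.8, -0.7, -0.1],
  [1, -0.8, -3.9, -0.3, -0.1],
  [1, -0.8, -3.9, -0.3, -0.1],
  [1, -0.7, -3.8, -0.4, -0.1],
  [1, -1.9, -3.5, -0.6, -0.1],
  [1, -1.9, -3.5, -0.7, -0.1],
  [1, -1.8, -3.5, -0.7, -0.1],
])

```text
clock: 18.0
position: [0.5952, -0.0485, 0.1608]
ee_rot: [1.971, 2.439, 0.005]
force: [8.0, -1.7, 2.0]
width: 0.005
gripper_force: 4.8
```

Run:
```python
from path import *
o=observe();print(o["position"],o["force"],o["ft_torque"],tcp(1.5,26),o["joints"].round(2))
d=shot("wrist");C=cam(d);np.savez("pics/w15.npz",**d)
im=d["image"];hsv=cv2.cvtColor(im,cv2.COLOR_RGB2HSV)
for phi in(0,.9,1.2,1.5,1.8):
  for sg in(1,-1):
    q=[np.array(proj(C,r.apply(np.array([sg*x*np.cos(phi)+0,-sg*x*np.sin(phi),38-3*phi])/1e3)+O)).round() for x in(24,27,30)]
    u,v=q[1].astype(int); print(phi,sg,q[1],im[v-2:v+3,u-2:u+3].mean((0,1)).round() if 3<v<476 and 3<u<636 else "-")
```

```text
[ 0.59524793 -0.04854253  0.16077097] [ 8.03173144 -1.70025441  1.99489765] [-0.32793217 -1.5937513  -0.00630934] [ 0.59304573 -0.0479987   0.16      ] [-0.43  0.49  0.6   1.77 -0.33  0.98  0.52]
0 1 [285. 249.] [120. 125.  98.]
0 -1 [172. 223.] [170. 117.  72.]
0.9 1 [264. 298.] [35. 37. 39.]
0.9 -1 [196. 171.] [196. 195. 189.]
1.2 1 [250. 303.] [35. 37. 39.]
1.2 -1 [211. 162.] [173. 169. 158.]
1.5 1 [235. 301.] [36. 37. 40.]
1.5 -1 [229. 159.] [189. 189. 183.]
1.8 1 [221. 294.] [34. 36. 39.]
1.8 -1 [249. 163.] [192. 193. 185.]
```

drive_tool([
  [1, 0, 0, 0, 0],
  [1, 0, 0, 0, 0],
  [1, 0, 0, 0, 0],
])

```text
clock: 18.3
position: [0.595, -0.0491, 0.1605]
ee_rot: [1.966, 2.444, 0.003]
force: [6.9, -3.2, 1.6]
width: 0.007
gripper_force: 4.4
```

Run:
```python
from path import *
o=observe();print(o["position"],o["force"],o["ft_torque"])
d=shot("wrist");C=cam(d);im=d["image"];cv2.imwrite("pics/w15.png",im[:,:,::-1])
hsv=cv2.cvtColor(im,cv2.COLOR_RGB2HSV)
# brightest facets in the lamp-mouth area: the level wing top is an isolated bright, compact blob
p=np.array([proj(C,r.apply(np.array([30*np.cos(a),30*np.sin(a),34])/1e3)+O) for a in np.linspace(0,6.28,40)])
x0,y0=np.maximum(p.min(0)-20,0).astype(int);x1,y1=np.minimum(p.max(0)+20,[639,320]).astype(int);print(x0,y0,x1,y1)
sub=im[y0:y1,x0:x1]; L=cv2.cvtColor(sub,cv2.COLOR_RGB2GRAY);H=hsv[y0:y1,x0:x1]
for th in(185,200,215):
  m=((L>th)&(H[...,1]<30)).astype(np.uint8)
  n,l,st,ce=cv2.connectedComponentsWithStats(m)
  print(th,[(st[i].tolist()[:5],(ce[i]+[x0,y0]).round().tolist()) for i in range(1,n) if st[i,4]>60])
s=(L[::4,::3]//28).astype(int)
for q in s: print("".join(str(v) for v in q))
```

```text
[ 0.59498559 -0.04912841  0.16054488] [ 6.87857634 -3.21690349  1.55676808] [-0.70965014 -1.42221092  0.03849713]
155 128 320 320
185 [([69, 0, 96, 66, 2233], [282.0, 150.0]), ([25, 31, 24, 25, 210], [192.0, 171.0]), ([113, 44, 23, 27, 410], [278.0, 182.0]), ([47, 56, 61, 81, 1980], [224.0, 221.0]), ([158, 82, 7, 16, 74], [317.0, 216.0]), ([159, 105, 6, 16, 72], [317.0, 240.0]), ([151, 126, 14, 15, 142], [313.0, 261.0]), ([112, 130, 15, 9, 88], [276.0, 262.0]), ([157, 139, 8, 25, 90], [317.0, 278.0])]
200 [([109, 4, 49, 9, 161], [288.0, 136.0]), ([114, 44, 21, 17, 237], [279.0, 179.0]), ([48, 63, 18, 72, 531], [209.0, 224.0]), ([83, 83, 7, 22, 70], [241.0, 223.0]), ([57, 97, 13, 10, 65], [219.0, 231.0])]
215 [([48, 64, 10, 22, 154], [207.0, 202.0])]
5555544444455555555555444554323333223232333333477777776
5555544444455555555555444454323232323323357776666667777
5555544444455555555554444444232336656777777777777776666
4455444444555555555554444444233357777777666777777767766
5455444444555555555554444443357766766766766666777777646
5455444444555555555544444467676776676767766776666777776
4455
[... 1647 characters left out ...]
4434334446666665434444666666
4444445555555554444443444443343333346666665434666655566
4444445555545554444433444343333433335566665666656555466
4444445555555554444433444333333333333334666666555543566
4444455554111111111111111111111111111111111111111111157
4444455541111111111111111111111111111111111111111111157
4444455211111111111111111111111111111111111111111111157
4444451111111111111111111111111111111111111111111111157
4444411111111111111111111111111111111111111111111111147
4443111111111111111111111111111111111111111111111111144
4421111111111111111111111111111111111111111111111111132
4111111111111111111110111111111111111111111001111111153
1111111111111111111111111111111111111111111111111111152
```

The reaction is about 7 N near 1.5 rad, more than the ring's friction should give. I'll push a little further and see whether the ring yields.

drive_tool([
  [1, -1, -1.4, -0.7, -0.05],
  [1, -1.2, -1.3, -0.6, -0.05],
  [1, -1.2, -1.3, -0.6, -0.05],
  [1, 0, 0, 0, 0],
  [1, 0, 0, 0, 0],
])

```text
clock: 18.77
position: [0.5924, -0.0538, 0.1592]
ee_rot: [2.143, 2.287, 0.005]
force: [8.0, -5.7, 3.4]
width: 0.008
gripper_force: 5.5
```

Run:
```python
from path import *
o=observe();print(o["position"],o["force"],o["ft_torque"],tcp(1.65,24))
```

```text
[ 0.59244361 -0.05380326  0.15917885] [ 8.02474487 -5.69897459  3.40704493] [-1.12420681 -1.74540421  0.01740383] [ 0.58958799 -0.05241805  0.158     ]
```

The torque puts the contact on the wing's outer corner at roughly 0.9 rad. So the ring has stopped early, which suggests the glass is not fully home. I'll back off to the earlier viewing pose and compare.

drive_tool([
  [1, 4, -6, 0, 0],
  [1, 0, 0, 20, 0.11],
  [1, 0, 0, 20, 0.11],
  [1, 0, 0, 20, 0.11],
  [1, 0, 5, 20, 0.11],
  [1, 0, 6, 6, 0.11],
  [1, 0, 6, 0, 0.11],
  [1, 0, 6, 0, 0.11],
  [1, 0, 6, 0, 0.11],
  [1, 0, 6, 0, 0.11],
  [1, 0, 6, 0, 0.11],
  [1, 0, 0, 0, 0.11],
  [1, 0, 0, 0, 0.11],
  [1, 0, 0, 0, 0.11],
  [1, 0, 0, 0, 0.11],
  [1, 0, 0, 0, 0.11],
  [1, 0, 0, 0, 0],
  [1, 0, 0, 0, 0],
  [1, 0, 0, 0, 0],
])

```text
clock: 20.35
position: [0.5929, -0.0172, 0.2433]
ee_rot: [0.219, -3.134, -0.0]
force: [-0.5, 0.2, -0.3]
width: 0.001
gripper_force: 0.0
```

Run:
```python
from path import *
o=observe();print(o["position"],o["ee_rot"],o["force"])
d=shot("wrist","g2.png");C=cam(d);np.savez("pics/g2.npz",**d)
L=cv2.cvtColor(d["image"],cv2.COLOR_RGB2GRAY)
for phi in(0,.6,.9,1.2,1.5): print(phi,[np.array(proj(C,r.apply(np.array([sg*27*np.cos(phi),-sg*27*np.sin(phi),38-3*phi])/1e3)+O)).round() for sg in(1,-1)])
u,v=map(int,proj(C,r.apply([0,0,.03])+O));print(u,v)
for q in L[v-78:v+66:4,u-84:u+84:3]//26: print("".join("%x"%k for k in q))
print(u-84,v-78)
```

```text
[ 0.5929174  -0.01718739  0.24326417] [ 2.18544194e-01 -3.13357868e+00 -2.18727847e-04] [-0.49061119  0.19572875 -0.3433517 ]
0 [array([320., 229.]), array([320., 137.])]
0.6 [array([292., 222.]), array([347., 146.])]
0.9 [array([281., 213.]), array([358., 156.])]
1.2 [array([274., 201.]), array([365., 168.])]
1.5 [array([272., 188.]), array([368., 182.])]
320 187
55555555555555555555555556566666666666666666666666666666
33444455555555565555655555555555555665666666666666666666
54444333333444455555555655555556555555555555555666666666
65655555555544433333344455555555656555665655555565555666
65665665565655556555444433333344445555666565666656655655
66556566666665555555533333333333333333344455555566566666
66666666666666665233333333333333333333333433333344445555
66666666666665323333333333333333333333333446655544443333
66666566666652333333333333333333333333333334455565666655
56566666655333333333333334567754333333583333345555555555
55555555533333333333478888887888888837888333334566556555
55555554323333333378888667887788878873688863333446566555
5555533323333333788875568887777778786445878633333
[... 626 characters left out ...]
33333355
33322222254578887788666667677777788888887654488833333355
33332222245457888577655555555666777788876788788843333355
23222222354445788867754555555556666788856888888963333455
22232222355454488887775545555566666777654678888863333455
23333222245444448665777755555556677885555568888843333555
22444322244544444666557777777777788855555588885833336776
23444311154545444667875677777778986555556888668811236787
23444321134555889578888885556778855755578878898711136888
23444211115445588887885588875888755557888788978111126788
23442111113545544888874788854888856888876889786111123777
21442221111554555447888888867888888886878987881111133555
22222211111155445554445788888888885567889778842111233555
236 109
```

The ring is at about 0.87 rad: the near wing is at g2 pixel (356,153), against (358,156) predicted for 0.9. The shut finger tips are thinner than I assumed, so the tool was too far out and slid over the wing's outer face. It looks like a slip, not a jam. I'll re-plan with contact closer in.

Run:
```python
from path import *
o=observe()["position"]*1e3
for off in(30,26,20,15,12): print(off,(tcp(.87,29,28,off)*1e3).round(1),(tcp(.87,29,28,off)*1e3-o).round(1))
for p,H in((.87,29),(1.1,27),(1.4,25),(1.7,22),(2.0,18),(2.2,15)): print(p,(tcp(p,H,28,15)*1e3).round(1))
```

```text
30 [602.4 -20.3 163. ] [  9.4  -3.2 -80.3]
26 [599.2 -23.4 163. ] [  6.3  -6.3 -80.3]
20 [594.6 -28.  163. ] [  1.6 -10.9 -80.3]
15 [590.7 -31.8 163. ] [ -2.3 -14.7 -80.3]
12 [588.3 -34.1 163. ] [ -4.6 -17.  -80.3]
0.87 [590.7 -31.8 163. ]
1.1 [588.8 -38.6 161. ]
1.4 [583.4 -46.3 159. ]
1.7 [576.4 -52.  156. ]
2.0 [568.3 -55.2 152. ]
2.2 [562.8 -55.8 149. ]
```

drive_tool([
  [1, 3, -1, 0, -0.11],
  [1, 3, -1, 0, -0.11],
  [1, 3.4, -1.2, 0, -0.11],
  [1, 0, 0, -5, -0.11],
  [1, 0, 0, -10, -0.11],
  [1, 0, 0, -15, -0.11],
  [1, 0, 0, -20, -0.11],
  [1, 0, 0, -20, -0.1],
  [1, 0, 0, -10.3, 0],
  [1, 0, 0, 0, 0],
  [1, 0, 0, 0, 0],
  [1, -3, -3, 0, 0],
  [1, -3, -3, 0, 0],
  [1, -1.5, -1.5, 0, 0],
  [1, 0, 0, 0, 0],
  [1, 0, 0, 0, 0],
])

```text
clock: 21.73
position: [0.5947, -0.0283, 0.1634]
ee_rot: [1.119, 2.935, -0.0]
force: [-0.6, -1.6, 0.8]
width: 0.001
gripper_force: 0.8
```

drive_tool([
  [1, -1.5, -1.5, 0, 0],
  [1, -1.5, -1.5, 0, 0],
  [1, 0, 0, 0, 0],
  [1, 0, 0, 0, 0],
])

```text
clock: 22.07
position: [0.5919, -0.0308, 0.163]
ee_rot: [-1.118, -2.936, 0.0]
force: [-1.2, -1.0, 2.0]
width: 0.01
gripper_force: 0.5
```

drive_tool([
  [1, -1, -2.6, -0.7, -0.09],
  [1, -1.1, -2.7, -0.7, -0.09],
  [1, -1.2, -2.7, -0.7, -0.09],
  [1, -1.5, -2.6, -0.6, -0.09],
  [1, -1.8, -2.5, -0.6, -0.09],
  [1, -1.9, -2.4, -0.7, -0.08],
  [1, 0, 0, 0, 0],
  [1, 0, 0, 0, 0],
])

```text
clock: 22.73
position: [0.5841, -0.0462, 0.1592]
ee_rot: [1.844, 2.542, 0.0]
force: [2.0, -0.2, 1.6]
width: 0.005
gripper_force: 1.2
```

```bash
cat > asc.py <<'E'
from path import *
import sys
o=observe();print(o["position"],o["force"],o["ft_torque"])
d=shot("wrist");C=cam(d)
L=cv2.cvtColor(d["image"],cv2.COLOR_RGB2GRAY)
for phi in np.arange(*map(float,sys.argv[1:4])): print(round(phi,2),[[int(k) for k in proj(C,r.apply(np.array([s*27*np.cos(phi),-s*27*np.sin(phi),38-3*phi])/1e3)+O)] for s in(1,-1)])
E
python3 asc.py .6 1.7 .2
python3 - <<'E'
from path import *
d=np.load("pics/wrist.npz");C=cam(d);L=cv2.cvtColor(d["image"],cv2.COLOR_RGB2GRAY)
u,v=map(int,proj(C,r.apply([0,0,.03])+O));x0,y0=max(u-90,0),max(v-130,0);print(x0,y0)
for q in L[y0:300:4,x0:x0+180:3]//26: print("".join("%x"%k for k in q))
E
```

```text
[ 0.58405524 -0.04621655  0.15922083] [ 1.95285389 -0.21771065  1.62720261] [-0.23429901 -0.503219    0.07979771]
0.6 [[307, 299], [222, 186]]
0.8 [[298, 306], [231, 177]]
1.0 [[288, 310], [242, 171]]
1.2 [[278, 311], [254, 166]]
1.4 [[267, 309], [267, 165]]
1.6 [[257, 305], [280, 167]]
183 108
555555444455555555555555555543345555543333333333333333333333
555555444555555555555555555543355455333333333333333333333333
555555444555555555555555555533455533333333333333333333333333
555554444555555555555555555423553333333333333333333333333333
555554444555555555555555555324533333333333333333333333333333
555554445555555555555555554334333333333333333333333333333333
555544455555555555555555554233333333333333333333333333333333
555544445555555555555555553333333333333333333333233333333333
555544455555555555555555543333333333333333333334677766543333
555544455555555555555455543333333333543466778887777777777777
555444455555555555555555533333333343777777777777778877677777
555444555555555555555555433333335777777777776777777777876766
544444555555555555555555333333777777777777777777677777777666
54444455555
[... 1423 characters left out ...]
77654666666654444446666457777
555555555555777666788777666666677754666666544444466664457777
555555555545576667788777666566567666666666544444666664687777
555555555555566667778876665555555656666656444456666645777877
555555555555545677777866655555555446666666666666664446777777
555555555455542466777765555555554445666777666666644476677677
555555555455533454455544454555444456666676666444477886466777
555555555555433555444544444444434466666664444444567787647777
311111111111111111111111111111111111111111117734337711111111
111111111111111111111111111111111111111111117612117711111111
111111111111111111111111111111111111111111117612117711111111
111111111111111111111111111111111111111111117611117711111111
```

The ring now turns freely: the near wing is at (259,166), about 1.28 rad, with only 2 N of force. Continuing.

drive_tool([
  [1, -2.3, -2.1, -0.9, -0.1],
  [1, -2.4, -1.9, -1, -0.1],
  [1, -2.4, -1.8, -1, -0.1],
  [1, -2.6, -1.4, -1.2, -0.1],
  [1, -2.7, -1.1, -1.3, -0.1],
  [1, -2.8, -0.8, -1.4, -0.1],
  [1, 0, 0, 0, 0],
  [1, 0, 0, 0, 0],
])

```text
clock: 23.45
position: [0.5682, -0.0554, 0.1522]
ee_rot: [2.512, 1.886, -0.001]
force: [1.7, -1.8, 0.0]
width: 0.007
gripper_force: 1.2
```

```bash
cat >> asc.py <<'E'
u,v=[int(k) for k in proj(C,r.apply(np.array([-27*np.cos(1.8),27*np.sin(1.8),32])/1e3)+O)];x0,y0=max(u-60,0),max(v-40,0);print(x0,y0)
for q in L[y0:y0+90:4,x0:x0+120:3]//26: print("".join("%x"%k for k in q))
E
python3 asc.py 1.4 2.4 .2
```

```text
[ 0.56821207 -0.05544413  0.15218977] [ 1.66378566 -1.82067841  0.00942317] [-0.59539441 -0.22980302 -0.01608082]
1.4 [[306, 315], [222, 190]]
1.6 [[297, 317], [232, 184]]
1.8 [[286, 316], [245, 181]]
2.0 [[275, 313], [259, 180]]
2.2 [[265, 308], [274, 183]]
186 140
6555555555555543355543333338877777778777
5555555555555553345533333687777777777777
5655555555555554345433338877777777777766
5555555555555555334433587777777777777777
5565555555555555424347777777777777777787
5556555555555555433777777777666666666656
5555555555555555543577777667666766665436
5555555555555555546777777776676666444444
5555555555555555567776766676666544433334
5555555555555555678888888777654444333356
5555565555555555777777777777544433336777
4555565555555555777777777777633334877677
5555555565555556777777777777633588887776
4555555555555557777778733455578777777666
4555556555555567767777534777767777777766
5555555555555567744776435677667777777766
5555555555555567733344447777666777777776
5555555555555567733445767776666677777776
5555555556555567743478887776666667777777
5555555566556557766667887786666667777777
5555555555655558776666667776666666777777
5555555556655778876676677786665655677777
5555455555578888887778777777667655577776
```

drive_tool([
  [1, -1.4, -0.2, -0.7, -0.05],
  [1, -1.4, -0.2, -0.7, -0.05],
  [1, -1.4, -0.1, -0.8, -0.05],
  [1, 0, 0, 0, 0],
  [1, 0, 0, 0, 0],
])

```text
clock: 23.92
position: [0.5655, -0.057, 0.1509]
ee_rot: [2.645, 1.689, 0.003]
force: [5.3, -5.4, 3.8]
width: 0.004
gripper_force: 3.3
```

drive_tool([
  [1, -1.4, 0, -0.7, -0.05],
  [1, -1.4, 0.1, -0.5, -0.05],
  [1, 0, 0, 0, 0],
  [1, 0, 0, 0, 0],
])

```text
clock: 24.25
position: [0.564, -0.0578, 0.1504]
ee_rot: [2.725, 1.553, 0.005]
force: [5.7, -8.0, 5.1]
width: 0.005
gripper_force: 5.2
```

```bash
python3 asc.py 1.8 2.4 .1
```

```text
[ 0.5639561  -0.05784227  0.15037089] [ 5.70103893 -8.03869517  5.09860009] [-1.61605489 -1.34820873  0.02166461]
1.8 [[294, 317], [216, 194]]
1.9 [[289, 317], [222, 191]]
2.0 [[283, 317], [229, 190]]
2.1 [[278, 316], [236, 189]]
2.2 [[272, 314], [244, 189]]
2.3 [[267, 312], [251, 189]]
157 153
6666655666555555543455553788877787777778
6665666565555555554345555887777778878788
6666666666555555555334558788887764777767
5666666666655555555533577888877777777764
5566666665655555555544877887777777776544
5566666665565555555578887777777777764444
5556666666666655555578877777777776544443
5555666666655555555587777777777654444435
5555566666666565655677878888888444443377
5555555666656656555777777777777544436877
5555555666666655565777777777777643388887
5555555666666665565877777777777746888877
6555555556666666555887666654477788888787
5555555556666666556777777743477867878777
5665555555566666665887445644478866677777
5565555555566666666777444486888866667777
6555555555555566666677444468887766666777
5555555555555666666687545678888766666667
6555565555555556666678766678887786666666
5555555655555555666668866666887777666655
5566555555555555666678876666667778666755
5556555555555555567778886667677777765765
5555655555555555578888888776677777765555
```

The wing is at (232,192), about 2.03 rad, and the force is rising, so the ring has met the ears. One more firm nudge for snugness.

drive_tool([
  [1, -1, 0.8, 0, 0],
  [1, -1, 0.8, 0, 0],
  [1, -1, 0.8, 0, 0],
  [1, 0, 0, 0, 0],
  [1, 0, 0, 0, 0],
])

```text
clock: 24.72
position: [0.5632, -0.0573, 0.151]
ee_rot: [2.721, 1.55, 0.01]
force: [15.7, -13.8, -0.4]
width: 0.004
gripper_force: 8.7
```

```bash
python3 asc.py 1.9 2.4 .1
```

```text
[ 0.56320493 -0.05733215  0.15104602] [ 15.73510077 -13.83652494  -0.41954746] [-2.91325195 -2.95218543 -0.01304407]
1.9 [[292, 317], [226, 191]]
2.0 [[286, 316], [232, 190]]
2.1 [[281, 315], [239, 189]]
2.2 [[275, 314], [247, 188]]
2.3 [[269, 312], [254, 189]]
161 153
6666566555555555334555534888787877878777
6665565655555555433555538877878878877779
6666665656555555543455588788777757777776
6666666655555555554345778787777777776754
6666666566555555555437788777777777776444
5666666555655555555688788577777777754444
5566666655555555555688877777777776444443
5556666665656555555777777777777654444436
5555666666565555555777778888887444443477
5555566666665565555778777777787444337877
5555556666666556656777777777777643588876
5555556666666565666877777777777647888787
5555555566666665667885666543577778887787
5555555556666666568785777544678767878877
6555555555666666657774447544788766787777
5565555555666666666774444677888666677777
5565555555556666665775344688887666666777
5556555555556666666777446788887766666677
5555655555555566666787666788877876666667
5655565555555566666688766668877776666665
5655556555555556666788866666668777665555
5666555555555555677788876667677777665555
5566555565555555788888987766777777755555
```

The ring holds against about 20 N at about 2.03 rad, so it is snug. Backing off.

drive_tool([
  [1, 3, -1.5, 0, 0],
  [1, 4, -2, 0, 0],
  [1, 4, -4, 0, 0],
  [1, 0, 0, 10, 0],
  [1, 0, 0, 20, 0],
  [1, 0, 0, 20, 0],
  [1, 0, 0, 20, 0],
  [1, 0, 0, 20, 0],
  [1, 0, 0, 0, 0],
  [1, 0, 0, 0, 0],
])

```text
clock: 25.6
position: [0.5695, -0.0603, 0.2399]
ee_rot: [-2.73, -1.555, -0.002]
force: [-0.9, 0.3, 0.0]
width: 0.006
gripper_force: 0.0
```

```bash
python3 asc.py 1.8 2.3 .1
python3 - <<'E'
from path import *
d=np.load("pics/wrist.npz");C=cam(d);im=d["image"]
for q in((0,16,42),(0,-16,42),(-16,0,42),(0,12.5,48),(0,-12.5,48),(-12.5,0,48)): print(q,np.array(proj(C,r.apply(np.array(q)/1e3)+O)).round(1))
E
```

```text
[ 0.56948938 -0.06033793  0.23985205] [-0.85725799  0.32234295  0.04366345] [-0.06720084  0.13226032 -0.00046065]
1.8 [[294, 253], [246, 171]]
1.9 [[291, 253], [250, 170]]
2.0 [[287, 253], [254, 168]]
2.1 [[284, 253], [258, 168]]
2.2 [[280, 252], [263, 168]]
186 131
6666665656434555555554333337877788777777
6666666556543555555554333378856588888898
6666666555554355555543333688888757877788
6666666555555435555543348887777767776777
6666666665555534555543488878888888888775
5666666665556653465533888887788765888888
5666666666555555345538788877777644887568
5666666666655555434688867777764444577548
5566666666665555543788777777544447776577
5556666666665555654888888885444677777766
5555666666666655555887777787458877777777
5555566666666665556877776667888886666677
5555556666666665557878864778888887666667
6555555666666665557846754787788877766555
6655555666666666656854477886667777776555
6665555566666665656874678886666777777555
5556555556666666666886778877666677777755
6656555555666666666897778877666556776665
6666665555566666668898788788867555666666
6666665555556666688889878988865555556666
5666666655555666788889977887887555555666
5566666655555566788888898888788765445566
6556665665555566788887888888767676666668
(0, 16, 42) [243.4 199.5]
(0, -16, 42) [282.2 244.4]
(-16, 0, 42) [246.6 234.4]
(0, 12.5, 48) [241.8 209.7]
(0, -12.5, 48) [272.8 245.4]
(-12.5, 0, 48) [244.4 237.3]
```

The wing is still at (255,171), about 2.0 rad, so the ring has stayed where I left it. Handing in.

```bash
python3 -c "
from cell import arm
print(arm.sign_off())"
```

```text
the job is handed in; nothing more can be done
None
```

The glass went into the lamp's mouth and was let go, the ring is screwed clockwise to about 2.0 rad, where it stopped turning under a 20 N push, and the job is handed in; no verdict came back, and both results are read from camera and force readings.

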